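# Tighten the recessed nut in a pump casing

### The arm

A 6-joint arm with a two-finger parallel gripper is mounted at the origin on the work surface. World frame = base frame: x ahead of the robot, y to its left, z up, the work surface at z = 0. Lengths are in m, angles in rad, forces in N, time in s.
With the tool pointing down it reaches from about 0.3 to 0.775 m from the base axis. Payload 14.6 kg.
Tool frame: the origin (TCP) lies at the very end of the fingers, on their centre line; the grasp point (between the pads) lies 19 mm behind it; z points along the fingers, y is the line along which they close (so a half turn about z gives the same grasp; the last joint's range is limited). The gripper opens to 94 mm and grips with 3 to 60 N. Pads are 16 mm wide; open, the fingers measure 119 mm over their backs; the gripper's body (75 mm by 177 mm) begins 78 mm behind the grasp point.
Start: joints at [-1.4, 0.3, 1.521, -0, 1.321, -0.067], TCP at [0.13, -0.535, 0.205] pointing down, gripper open.
Joint ranges: [-3.03, 3.03], [-0.79, 2.21], [0.23, 2.52], [-1.04, 4.18], [0, 3.07], [-2.55, 2.55]. Speed limits (rad/s): [2.22, 2.22, 2.57, 3.14, 3.14, 3.14].

### API

Orientations are given as [roll, pitch, yaw] about the fixed x, y, z axes, in that order (R = Rz(yaw) Ry(pitch) Rx(roll)).
In Python, from station import ctrl gives the robot as it stands.
- The arm moves only by the shell command python3 -m pendant 'ROWS' [OPENING] [FORCE]. ROWS is JSON, a list of rows, each a list of 2 entries, a list of its own where there are three numbers: the shift along the world's x, y, z in cm, then the turn about the world's z in rad. A call has 1 to 20 rows; each row shifts and turns the commanded pose from where the row before left it; what a row does not reach is not made up. A row lasts 1/12 s, in which the tool goes at most 41.7 mm and 7.16 degrees, less where a joint would pass 70% of its speed; a pose out of reach is approached as far as the arm can. A call is refused whole if a number of a shift passes 4.17 or a number of a turn 0.125, either way. A call with a gripper value outside its range is refused whole. OPENING is the opening, from 0 (shut) to 1 (fully open), set as the call begins (- or left out, the last holds). The fingers move at their own pace and stop on an object; FORCE is the grip in N (left out, the last holds). Time passes only in rows, so rows that do not move let the fingers close. It gives the time, the measured TCP pose, the force, the opening and the grip force at its end, in the units of the state.
- ctrl.get_obs(): the state, without advancing time (a new reading comes with each control period).
- ctrl.camera(name): name is "scene" or "top" or "wrist"; returns a dict with "color" (400x640x3 uint8, red, green, blue), "intrinsics" (3x3 intrinsics, pixels), "camera_from_world" (4x4, takes a point from world to camera coordinates). Camera axes: x right, y down, z forward; pixel columns grow to the right and rows downward; lengths in m; the calibration is good to about 2 mm. A picture is of the moment at which its call begins. There is no depth.
- ctrl.hand_in(): hands the job in; it is judged then, once.
The state is a dict: "time_s": time; "qpos": joint angles; "joint_vel": joint speeds; "tau": joint torques, N m; "ee_pos": TCP position; "eef_rot": TCP orientation; "force": force on the tool from outside, world axes, zero at the start; "moment": the same for the moment, N m; "grip_width": finger opening in m; "grip_force": force on a finger pad.
Only numpy, scipy, OpenCV 4.12 (cv2) and the standard library are available. Lean on these libraries where they do the work, as an engineer would, in place of code of your own. Each camera call takes 0.05 s, during which the arm holds its last target. There are 200 camera calls.

### The job

Take the long T-handle socket wrench out of its rack, lower it into the deep bore of the blue pump casing and feel for the hex nut at the bottom until the socket drops fully over it. Turn the nut clockwise until it comes up against its stop, pressing and twisting gently, without forcing it. Then let go and leave the wrench standing upright, still fully seated on the nut; leave the bearing, the clamp meter and the mallet where they are.

Things in the scene. Friction and masses are not known exactly. Their poses are not given: they have to be found in the camera images.
- wrench: steel T-handle socket wrench, 164 mm long, about 0.5 kg, standing upright with its socket end in the rack's well (loose, 2 mm play). Origin: centre of the socket's open lower end; z up along the shaft, x along the T-bar. Socket: hexagon outside, 53 mm over corners; hex recess 38 mm across flats, 24 mm deep, open below, its corners at the wrench's x and every 60 degrees. Shaft 14 mm thick.
- wrench_bar (a point): centre of the wrench's T-bar, 155 mm above the wrench's origin. The bar is 100 mm long (wrench x), 16 mm thick (wrench y) and 18 mm high: pinch it across its 16 mm at the middle, straight above the shaft.
- casing: blue cast pump casing fixed to the bench, 100 mm high, top flange 132 mm across, side outlet reaching 98 mm out to its -x, two feet. Origin: centre of its underside, on the bore axis; z up. The bore is round, 62 mm across, open at the top, 80 mm deep, with a flat floor.
- bore_mouth (a point): centre of the bore's mouth, on the rim, 100 mm above the bench.
- bore_floor (a point): centre of the bore's floor, 20 mm above the bench. Here sits a steel hex nut, 36 mm across flats, 16 mm high, top edge bevelled 1 mm; a stud end 24 mm thick stands 4 mm above it. A socket out of line with the flats rests on the nut, 14 to 16 mm above the floor; within about 5 degrees of line it drops to the floor. The flats' direction differs each time and no reading tells it.
- rack: dark steel block fixed to the bench, 90 x 90 x 45 mm, with a round well 58 mm across and 33 mm deep in its top. Origin: centre of its underside.
- nut (a joint): angle the nut has been turned clockwise (seen from above), rad. It starts at 0 to 0.2 and meets a hard stop at 1.05, where it is tight. It drags lightly, under 0.3 N m; a seated socket has some 6 degrees of play each way before it takes the nut along. At the stop the twist climbs steeply, some 0.4 N m within 0.05 rad of further turning: 0.3 N m there is plenty.
- bearing: loose ball bearing ring, 62 mm across, 16 mm high, lying flat; origin: centre of its underside. Leave alone.
- meter: loose grey and red clamp meter lying flat, about 230 x 90 x 33 mm; origin under its body, jaws to its +x. Leave alone.
- mallet: loose rubber mallet lying flat, about 250 mm long, head 85 x 56 mm at its +x end; origin under the handle. Leave alone.
There are look-alikes about, which are no part of the job. There is more than one size of the wrench; the job needs the largest.

How it is judged:
On the way, in this order (a step that is already met when the one before it is completed fails the run):
1. the socket is seated over the nut, down on the bore floor (z of wrench in the frame of casing below 0.0245 m and horizontal distance between wrench and casing below 0.004 m and angle between wrench's own z axis and vertical below 0.07 rad), for 0.2 s.
2. the nut is turned up to its stop with the wrench seated (all of step 1 and value of joint nut above 1 rad), for 0.2 s.
At the end, for the whole second after the job is handed in: the nut stands within 0.05 rad of its stop (joint above 1.0), and the wrench stands released and at rest in the bore, its socket's lower end within 4.5 mm of the bore floor and 4 mm of the bore axis, tilted less than 0.07 rad (all of step 2 and linear speed of wrench below 0.02 m/s and angular speed of wrench below 0.1 rad/s); the robot touches nothing.
It fails at once if the wrench presses or twists against the nut and casing with more than 60 N (contact force between wrench and casing above 60 N).
It fails at once if the bearing is moved more than 30 mm (distance of bearing from where it was at the start of the episode above 0.03 m).
It fails at once if the meter is moved more than 30 mm (distance of meter from where it was at the start of the episode above 0.03 m).
It fails at once if the mallet is moved more than 30 mm (distance of mallet from where it was at the start of the episode above 0.03 m).
It also fails if it takes over 67 s, if anything falls off the work surface, if the arm or the gripper's body presses on something with over 40 N, if the wrist force passes 120 N, or if a joint passes its speed limit or range.

## Working session

There is one attempt and no reset: what is moved stays moved. The work goes in short steps, Python scripts to look and compute and a shell command to move; the robot and the scene stay as the last step left them, time stands still between calls to the robot, and variables do not carry over. Pictures are saved under pics/ and viewed, at most 10 in all, crops included, and the job is handed in when it is done.

```bash
mkdir -p pics
cat > h.py <<'E'
from station import ctrl
import numpy as np, cv2
def shot(n,f=None):
    c=ctrl.camera(n); 
    if f: cv2.imwrite('pics/'+f,cv2.cvtColor(c['color'],cv2.COLOR_RGB2BGR))
    return c
def ray(c,uv,z):
    K=np.array(c['intrinsics']);T=np.array(c['camera_from_world']);R=T[:3,:3];o=-R.T@T[:3,3]
    d=R.T@np.linalg.inv(K)@np.array([uv[0],uv[1],1.]);return o+d*(z-o[2])/d[2]
def proj(c,p):
    K=np.array(c['intrinsics']);T=np.array(c['camera_from_world'])
    q=K@(T[:3,:3]@np.array(p)+T[:3,3]);return q[:2]/q[2]
E
python3 - <<'E'
from h import *
import pickle
a=shot('top','top0.png');b=shot('scene','scene0.png')
pickle.dump((a,b),open('c0.pkl','wb'))
for c in (a,b):print(np.linalg.inv(c['camera_from_world'])[:3,3],c['intrinsics'])
o=ctrl.get_obs();print(o)
E
```

```text
[ 3.90835578e-01 -1.19285355e-03  1.67840033e+00] [[482.28338921   0.         316.74215079]
 [  0.         482.28338921 207.12336798]
 [  0.           0.           1.        ]]
[1.46443867 0.67066114 0.82707102] [[449.724416     0.         323.91771524]
 [  0.         449.724416   202.582635  ]
 [  0.           0.           1.        ]]
{'time_s': 0.1, 'qpos': array([-1.39961179e+00,  3.00434246e-01,  1.52151811e+00, -7.07299665e-05,
        1.32064937e+00, -6.65925868e-02]), 'joint_vel': array([-0.00017609, -0.00159167, -0.00365978, -0.00095886, -0.00017521,
       -0.00041854]), 'tau': array([ 1.10610115e-03, -5.32646334e+01, -3.53282797e+01,  7.09521957e-02,
        2.35550426e-02, -3.87940679e-05]), 'ee_pos': array([ 0.12949345, -0.53430841,  0.20493317]), 'eef_rot': array([-3.14058126e+00,  1.21189187e-06,  2.37794671e-01]), 'force': array([-0.42918388, -0.15274016,  0.19689038]), 'moment': array([ 0.06418749, -0.02079156,  0.02901583]), 'grip_force': 0.0, 'grip_width': 0.09429920630583272}
```

View pics/top0.png

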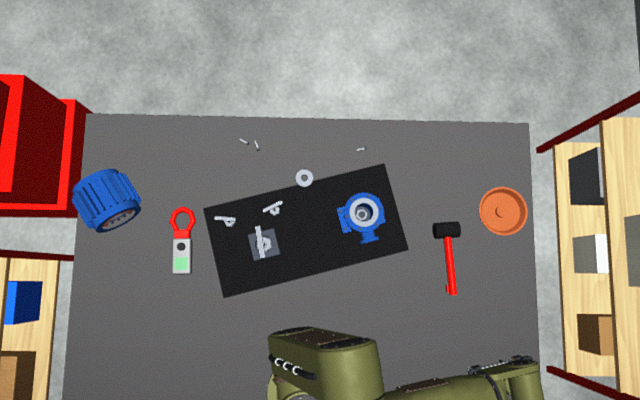

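View pics/scene0.png

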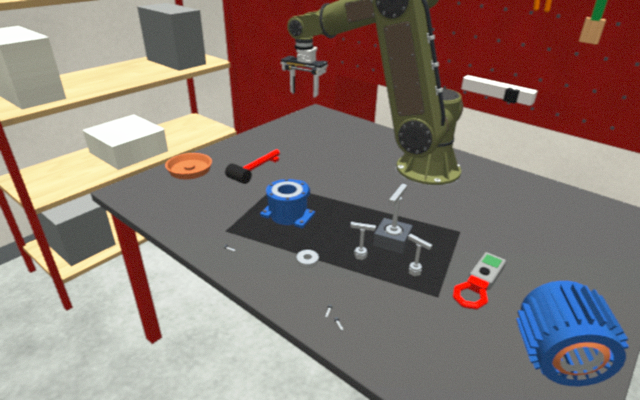

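Run:
```python
from h import *
a=cv2.imread('pics/top0.png');b=cv2.imread('pics/scene0.png')
x=cv2.resize(a[190:280,205:395],None,fx=4,fy=4,interpolation=cv2.INTER_CUBIC)
y=cv2.resize(b[170:280,340:440],None,fx=2,fy=2,interpolation=cv2.INTER_CUBIC)
im=np.zeros((580,760,3),np.uint8);im[:360]=x;im[360:580,:200]=y
z=cv2.resize(b[170:230,250:330],None,fx=3,fy=3,interpolation=cv2.INTER_CUBIC);im[360:540,220:460]=z
cv2.imwrite('pics/crop0.png',im)
```

```text
(no output)
```

View pics/crop0.png

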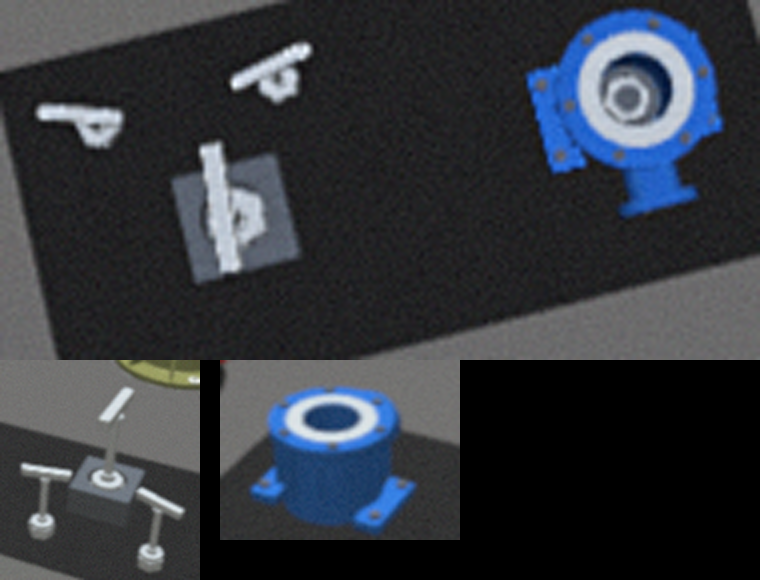

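The wrenches stand at top-view px (225,221), (272,208) and in the rack at (260,242). The rack one fits: it has the longest bar, it is the tallest, and it stands in the rack's well. The bore mouth is the white ring at about (364,212).

Run:
```python
from h import *
import pickle
a,b=pickle.load(open('c0.pkl','rb'))
im=a['color'].astype(int);g=im.min(2)
m=np.zeros(g.shape,np.uint8);m[222:262,250:268]=(g[222:262,250:268]>175)
n,l,s,cen=cv2.connectedComponentsWithStats(m);print(s[1:],cen[1:])
for c,name,box in((a,'top',(340,190,390,235)),(b,'scene',(265,178,312,200))):
    g=c['color'].min(2);x0,y0,x1,y1=box
    m=np.zeros(g.shape,np.uint8);m[y0:y1,x0:x1]=g[y0:y1,x0:x1]>165
    cs,_=cv2.findContours(m,0,1);k=max(cs,key=cv2.contourArea);e=cv2.fitEllipse(k);print(name,e,ray(c,e[0],.1))
P=ray(a,(205+211/4-.4,190+148/4-.4),.176);Q=ray(a,(205+231/4-.4,190+268/4-.4),.176)
print(P,Q,(P+Q)/2,np.linalg.norm(P-Q),np.arctan2(*(P-Q)[[1,0]]))
# scene: bar
cx,cy=340+117/2,170+(405-360)/2
print(ray(b,(cx,cy),.176),)
# rack top corners in crop
r=[(172,180),(275,154),(300,256),(197,282)]
C=np.array([ray(a,(205+u/4-.4,190+v/4-.4),.045) for u,v in r]);print(C,C.mean(0))
```

```text
[[255 226  10  32 141]
 [263 238   5  12  32]] [[259.55319149 241.65248227]
 [265.46875    242.3125    ]]
top ((363.5928649902344, 211.85690307617188), (26.578041076660156, 27.482486724853516), 108.10929107666016) [ 0.59724409 -0.18461111  0.1       ]
scene ((286.6554260253906, 188.98309326171875), (14.296405792236328, 29.600765228271484), 88.79190063476562) [ 0.59609641 -0.18646263  0.1       ]
[0.53461055 0.15625357 0.176     ] [0.44173542 0.13771902 0.176     ] [0.48817298 0.14698629 0.176     ] 0.09470649575812602 0.19697649010927423
[0.49162866 0.1499553  0.176     ]
[[0.5193816  0.20198423 0.045     ]
 [0.54303431 0.1156539  0.045     ]
 [0.4572247  0.09215439 0.045     ]
 [0.43398515 0.17795395 0.045     ]] [0.48840644 0.14693662 0.045     ]
```

```bash
python3 -m pendant '[[[2.6,1.9,0.65],0.12],[[2.6,1.9,0.65],0.12],[[2.6,1.9,0.65],0.12],[[2.6,1.9,0.65],0.12],[[2.6,1.9,0.65],0.12],[[2.6,1.9,0.65],0.12],[[2.6,1.9,0.65],0.12],[[2.6,1.9,0.65],0.12],[[2.6,1.9,0.65],0.12],[[2.6,1.9,0.65],0.12],[[2.6,1.9,0.65],0.12],[[2.6,1.9,0.65],0.12],[[2.6,1.9,0.65],0.12],[[2.6,1.9,0.65],0.12],[[2.6,1.9,0.65],0.12],[[2.6,1.9,0.65],0.12],[[0,0,0],0],[[0,0,0],0]]'
python3 - <<'E'
from h import *
c=shot('wrist','w1.png');o=ctrl.get_obs()
print(o['ee_pos'],o['eef_rot'],np.linalg.inv(c['camera_from_world'])[:3],c['intrinsics'])
print(proj(c,(.5965,-.1855,.1)),proj(c,(.5965,-.1855,.036)),proj(c,(.488,.147,.176)))
E
```

```text
time_s: 1.6
ee_pos: [0.5463, -0.2296, 0.3088]
eef_rot: [-3.141, -0.001, 2.159]
force: [-0.7, 0.5, -0.5]
grip_width: 0.0939
grip_force: 0.0
[ 0.54547148 -0.23037128  0.30878297] [-3.14089532e+00 -8.23498801e-04  2.15714520e+00] [[ 8.32052200e-01  5.34936776e-01  1.46737122e-01  5.03852521e-01]
 [ 5.54697124e-01 -8.02178335e-01 -2.20954792e-01 -1.65019863e-01]
 [-4.87504075e-04  2.65240580e-01 -9.64182139e-01  4.88090779e-01]] [[324.99802972   0.         317.72559735]
 [  0.         324.99802972 196.34990774]
 [  0.           0.           1.        ]]
[372.33218143 165.74127662] [364.93268329 157.74999695] [ 544.21629362 -287.02732054]
```

Run:
```python
import cv2
b=cv2.imread('pics/w1.png')
cv2.imwrite('pics/w1c.png',cv2.resize(b[90:240,290:450],None,fx=3.7,fy=3.7,interpolation=cv2.INTER_CUBIC))
```

```text
(no output)
```

View pics/w1c.png

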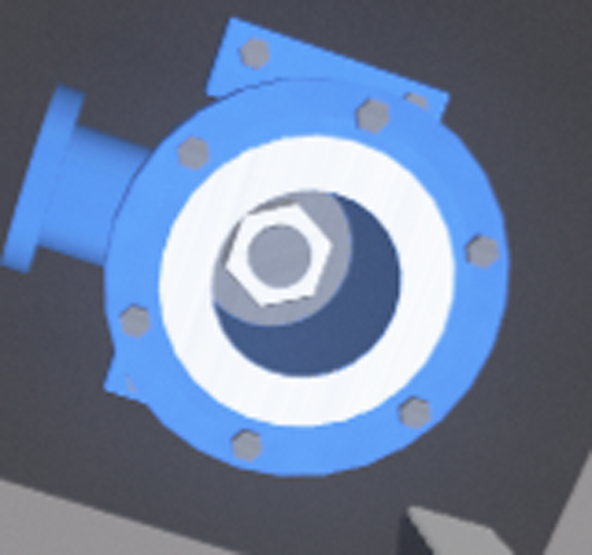

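The nut's white hexagon is seen at crop px (278,255), corners near (331,247), (297,204), (247,212), (226,258), (263,306) and (316,293). The bore mouth's inner edge is centred near (307,284).

Run:
```python
from h import *
c=shot('wrist');g=c['color'].min(2)
# nut
m=(g>175).astype(np.uint8)
n,l,s,cen=cv2.connectedComponentsWithStats(m)
t=np.array([90,90])
for i in range(1,n):
    if 150<s[i,4]<20000: print(s[i],cen[i])
f=lambda u,v:(290+(u+.5)/3.7-.5,90+(v+.5)/3.7-.5)
C=np.array([ray(c,f(*p),.036)[:2] for p in[(331,247),(297,204),(247,212),(226,258),(263,306),(316,293)]])
ctr=C.mean(0);d=C-ctr;th=np.arctan2(d[:,1],d[:,0]);print(ctr,np.linalg.norm(d,axis=1),np.degrees(th)%60)
# bore rim
cs,h=cv2.findContours((g>185).astype(np.uint8),cv2.RETR_CCOMP,cv2.CHAIN_APPROX_NONE)
for k in cs:
    if cv2.contourArea(k)>300:
        e=cv2.fitEllipse(k);print(cv2.contourArea(k),e,ray(c,e[0],.1))
```

```text
[ 502   64   46   47 1394] [524.69081779  86.67718795]
[ 334  126   80   79 3224] [372.67400744 163.90911911]
[ 527  159  113  128 6863] [602.05595221 238.52134635]
[ 113  336  410   13 5250] [317.87561905 341.9527619 ]
[424 359  44  32 772] [448.10621762 379.3484456 ]
[ 0.59654241 -0.18661991] [0.01929129 0.01946298 0.0203267  0.02042152 0.0208959  0.02076243] [41.06766934 46.77494546 43.17852873 38.20589223 47.66781145 47.05887901]
704.0 ((448.1367492675781, 379.15789794921875), (30.270275115966797, 41.7176399230957), 72.06431579589844) [ 0.87463015 -0.38056016  0.1       ]
513.5 ((230.61279296875, 342.09381103515625), (4.72942590713501, 177.66566467285156), 89.73106384277344) [ 0.57751484 -0.50080966  0.1       ]
6643.5 ((602.8389282226562, 237.45957946777344), (87.59125518798828, 144.29263305664062), 43.79414367675781) [ 0.89682967 -0.09820318  0.1       ]
4777.5 ((373.5083923339844, 165.25253295898438), (76.13954162597656, 79.9046401977539), 52.95663833618164) [ 0.59658016 -0.18514712  0.1       ]
1601.0 ((374.0243225097656, 166.49990844726562), (49.145912170410156, 51.760887145996094), 50.81627655029297) [ 0.59799857 -0.18603297  0.1       ]
1575.5 ((524.602783203125, 86.77597045898438), (41.05854797363281, 48.91568374633789), 38.80233383178711) [ 0.68612147 -0.01791846  0.1       ]
```

```bash
python3 -m pendant '[[[-0.48,3.14,-0.4],0.098],[[-0.48,3.14,-0.4],0.098],[[-0.48,3.14,-0.4],0.098],[[-0.48,3.14,-0.4],0.098],[[-0.48,3.14,-0.4],0.098],[[-0.48,3.14,-0.4],0.098],[[-0.48,3.14,-0.4],0.098],[[-0.48,3.14,-0.4],0.098],[[-0.48,3.14,-0.4],0.098],[[-0.48,3.14,-0.4],0.098],[[-0.48,3.14,-0.4],0.098],[[-0.48,3.14,-0.4],0.098],[[0,0,0],0],[[0,0,0],0],[[0,0,0],0]]'
python3 - <<'E'
from h import *
c=shot('wrist','w2.png');o=ctrl.get_obs()
print(o['ee_pos'],o['eef_rot'],np.linalg.inv(c['camera_from_world'])[:3,3],proj(c,(.488,.147,.176)),proj(c,(.488,.147,.045)))
E
```

```text
time_s: 2.95
ee_pos: [0.4879, 0.1452, 0.2615]
eef_rot: [-3.141, 0.0, -2.952]
force: [0.3, 0.2, 0.3]
grip_width: 0.0939
grip_force: 0.0
[0.48810041 0.14492985 0.26157977] [-3.14136679e+00  1.83447179e-04 -2.95263548e+00] [0.41229016 0.13078375 0.44074635] [319.71660705 201.19328614] [319.0768698  171.47385999]
```

View pics/w2.png

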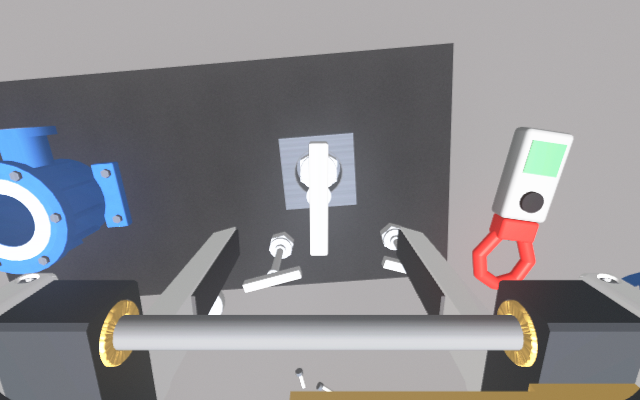

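The bar runs from (318,143) to (319,255), with the socket behind it at (319,171). The fingers straddle it cleanly.

Run:
```python
from h import *
c=shot('wrist')
P=ray(c,(318,143),.176);Q=ray(c,(319.3,255),.176);d=Q-P
print(P,Q,(P+Q)/2,np.linalg.norm(d),np.arctan2(d[1],d[0])-np.pi)
print(ray(c,(319,171),.045))
```

```text
[0.44030267 0.13616802 0.176     ] [0.53723528 0.1558424  0.176     ] [0.48876898 0.14600521 0.176     ] 0.09890911155807648 -2.941343305423791
[0.48763231 0.14659186 0.045     ]
```

```bash
python3 -m pendant '[[[0.07,0.1,-1.26],0.011],[[0,0,-1.26],0],[[0,0,-1.26],0],[[0,0,-1.26],0],[[0,0,-1.26],0],[[0,0,-1.26],0],[[0,0,-1.26],0],[[0,0,-1.26],0],[[0,0,-1.26],0],[[0,0,0],0],[[0,0,0],0]]' && python3 -m pendant '[[[0,0,0],0],[[0,0,0],0],[[0,0,0],0],[[0,0,0],0],[[0,0,0],0],[[0,0,0],0],[[0,0,0],0],[[0,0,0],0],[[0,0,0],0],[[0,0,0],0],[[0,0,0],0],[[0,0,0],0]]' 0 40
```

```text
time_s: 3.97
ee_pos: [0.4887, 0.1464, 0.1481]
eef_rot: [-3.142, -0.001, -2.94]
force: [0.1, -0.1, 1.0]
grip_width: 0.094
grip_force: 0.0
time_s: 4.97
ee_pos: [0.4887, 0.1473, 0.1481]
eef_rot: [-3.142, 0.0, -2.938]
force: [0.4, -0.5, 0.2]
grip_width: 0.0174
grip_force: 0.3
```

```bash
python3 -m pendant '[[[0,0,0],0],[[0,0,0],0],[[0,0,0],0],[[0,0,0],0]]' && python3 -m pendant '[[[0,0,0.3],0],[[0,0,0.5],0],[[0,0,0.8],0],[[0,0,1],0],[[0,0,1.2],0],[[0,0,1.2],0],[[0,0,1.2],0],[[0,0,1.2],0],[[0,0,1.2],0],[[0,0,1.2],0],[[0,0,1.2],0],[[0,0,0.8],0],[[0,0,0.4],0],[[0,0,0],0],[[0,0,0],0],[[0,0,0],0]]'
```

```text
time_s: 5.3
ee_pos: [0.4887, 0.1472, 0.148]
eef_rot: [-3.141, -0.0, -2.938]
force: [-0.2, -1.6, 0.4]
grip_width: 0.0158
grip_force: 40.0
time_s: 6.63
ee_pos: [0.4884, 0.1472, 0.2694]
eef_rot: [3.142, -0.001, -2.938]
force: [-0.5, 0.1, -6.4]
grip_width: 0.0156
grip_force: 40.0
```

```bash
python3 -m pendant '[[[0.34,-1.04,0],-0.015],[[0.34,-1.04,0],-0.015],[[0.68,-2.08,0],-0.03],[[0.68,-2.08,0],-0.03],[[0.68,-2.08,0],-0.03],[[0.68,-2.08,0],-0.03],[[0.68,-2.08,0],-0.03],[[0.68,-2.08,0],-0.03],[[0.68,-2.08,0],-0.03],[[0.68,-2.08,0],-0.03],[[0.68,-2.08,0],-0.03],[[0.68,-2.08,0],-0.03],[[0.68,-2.08,0],-0.03],[[0.68,-2.08,0],-0.03],[[0.68,-2.08,0],-0.03],[[0.68,-2.08,0],-0.03],[[0.34,-1.04,0],-0.015],[[0.34,-1.04,0],-0.015]]' && python3 -m pendant '[[[0,0,0],0],[[0,0,0],0],[[0,0,0],0],[[0,0,0],0],[[0,0,0],0]]'
python3 - <<'E'
from h import *
c=shot('wrist','w3.png');b=shot('scene','s3.png');o=ctrl.get_obs()
w=cv2.imread('pics/w3.png');s=cv2.imread('pics/s3.png')
im=np.zeros((500,800,3),np.uint8);im[:400,:400]=w[:,120:520]
im[:480,410:800]=cv2.resize(s[80:240,220:350],(390,480),interpolation=cv2.INTER_CUBIC)
cv2.imwrite('pics/m3.png',im);print(o['ee_pos'],o['eef_rot'],o['force'],o['moment'])
for z in(.13,.285):print(proj(c,(.5968,-.1858,z)),proj(b,(.5968,-.1858,z)))
E
```

```text
time_s: 8.13
ee_pos: [0.5973, -0.1871, 0.2694]
eef_rot: [3.141, -0.001, 2.862]
force: [-0.3, 0.8, -4.2]
grip_width: 0.0158
grip_force: 40.0
time_s: 8.55
ee_pos: [0.5974, -0.1848, 0.2703]
eef_rot: [-3.142, 0.0, 2.866]
force: [-0.4, 0.4, -4.5]
grip_width: 0.0157
grip_force: 40.0
[ 0.59745166 -0.18502994  0.27026656] [-3.14158480e+00  2.78387068e-04  2.86550115e+00] [-0.14869714  0.7370165  -5.17025345] [-0.00765786 -0.13925886 -0.05401402]
[316.21824274 185.37636949] [286.42557052 180.85012461]
[315.05260181 251.16924964] [285.16441449 134.77498509]
```

View pics/m3.png

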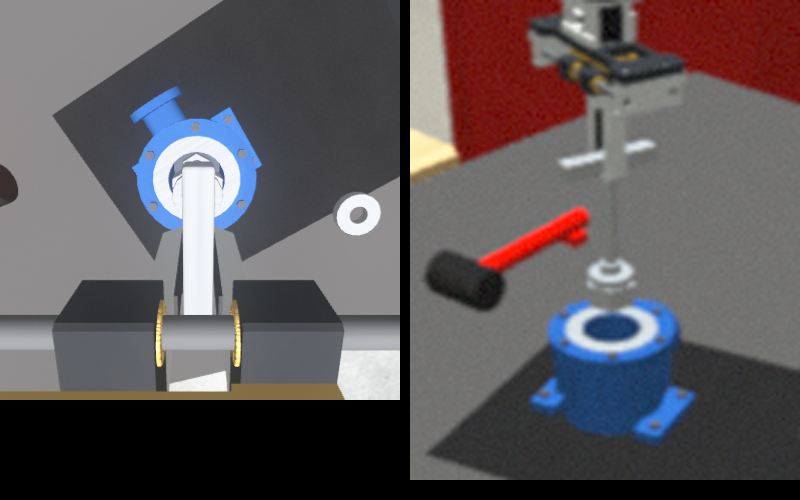

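```bash
python3 -m pendant '[[[-0.04,-0.05,-0.5],0],[[-0.03,-0.03,-0.8],0],[[0,0,-1],0],[[0,0,-1],0],[[0,0,-0.8],0],[[0,0,-0.4],0],[[0,0,0],0],[[0,0,0],0]]' && python3 -m pendant '[[[0,0,-0.5],0],[[0,0,-0.8],0],[[0,0,-0.8],0],[[0,0,-0.8],0],[[0,0,-0.8],0],[[0,0,-0.5],0],[[0,0,-0.3],0],[[0,0,0],0],[[0,0,0],0]]'
```

```text
time_s: 9.32
ee_pos: [0.5968, -0.1864, 0.225]
eef_rot: [-3.142, -0.0, 2.865]
force: [0.2, -0.2, -4.2]
grip_width: 0.0158
grip_force: 40.0
time_s: 10.07
ee_pos: [0.5968, -0.1863, 0.1801]
eef_rot: [-3.142, 0.0, 2.865]
force: [0.3, -0.3, -4.4]
grip_width: 0.0154
grip_force: 40.0
```

Now at about 44 mm socket height and free of contact. Feel downward in small steps; the nut's top should be met at TCP ≈ 0.172, and seated is ≈ 0.156.

```bash
python3 -m pendant '[[[0,0,-0.2],0],[[0,0,-0.2],0],[[0,0,-0.2],0],[[0,0,-0.1],0],[[0,0,0],0],[[0,0,0],0]]';python3 -m pendant '[[[0,0,-0.1],0],[[0,0,-0.1],0],[[0,0,0],0],[[0,0,0],0]]'
```

```text
time_s: 10.57
ee_pos: [0.5968, -0.1863, 0.173]
eef_rot: [-3.142, -0.0, 2.865]
force: [0.6, -0.3, -5.0]
grip_width: 0.0157
grip_force: 40.0
time_s: 10.9
ee_pos: [0.5967, -0.1863, 0.171]
eef_rot: [3.142, -0.0, 2.865]
force: [-0.6, 0.5, -5.3]
grip_width: 0.0158
grip_force: 40.0
```

```bash
for i in 1 2 ; do python3 -m pendant '[[[0,0,-0.1],0],[[0,0,-0.1],0],[[0,0,0],0],[[0,0,0],0]]'; done
```

```text
time_s: 11.23
ee_pos: [0.5968, -0.1863, 0.169]
eef_rot: [3.142, -0.0, 2.865]
force: [0.4, 0.4, -5.2]
grip_width: 0.016
grip_force: 40.0
time_s: 11.57
ee_pos: [0.5968, -0.1863, 0.1669]
eef_rot: [3.142, -0.0, 2.865]
force: [0.0, 0.8, -5.1]
grip_width: 0.0158
grip_force: 40.0
```

```bash
for i in 1 2 3 4; do python3 -m pendant '[[[0,0,-0.1],0],[[0,0,-0.1],0],[[0,0,0],0],[[0,0,0],0]]' | egrep 'ee_pos|force: \['; done
```

```text
ee_pos: [0.5967, -0.1863, 0.1649]
force: [0.4, 0.8, -5.9]
ee_pos: [0.5967, -0.1863, 0.1629]
force: [0.9, 0.0, -5.0]
ee_pos: [0.5967, -0.1863, 0.1609]
force: [1.1, 0.1, -4.8]
ee_pos: [0.5967, -0.1863, 0.1589]
force: [1.1, -0.1, -5.4]
```

The socket is sliding down over the nut; next, find the floor.

```bash
for i in 1 2 3; do python3 -m pendant '[[[0,0,-0.05],0],[[0,0,-0.05],0],[[0,0,0],0],[[0,0,0],0]]' | egrep 'ee_pos|force: \['; done
```

```text
ee_pos: [0.5967, -0.1863, 0.158]
force: [0.1, -0.2, -4.9]
ee_pos: [0.5967, -0.1863, 0.157]
force: [-1.0, -0.8, -4.8]
ee_pos: [0.5968, -0.1863, 0.1561]
force: [0.4, 0.5, -5.2]
```

```bash
python3 -m pendant '[[[0,0,-0.05],0],[[0,0,0],0],[[0,0,0],0]]' | egrep 'ee_pos|force: \[';python3 -m pendant '[[[0,0,-0.05],0],[[0,0,0],0],[[0,0,0],0]]' | egrep 'ee_pos|force: \['; python3 -c "
from h import *;print(ctrl.get_obs()['moment'])"
```

```text
ee_pos: [0.5969, -0.1864, 0.156]
force: [-0.2, -0.6, 0.6]
ee_pos: [0.5971, -0.1865, 0.1559]
force: [0.4, -0.9, 4.7]
[ 0.05089393 -0.05389637  0.03046673]
```

```bash
cat > s.py <<'E'
from h import *
o=ctrl.get_obs();print(o['ee_pos'].round(4),o['eef_rot'][2].round(3),o['force'].round(1),o['moment'].round(3),o['grip_width'])
E
for i in 1 2 3 4; do python3 -m pendant '[[[0,0,0],-0.04],[[0,0,0],-0.04],[[0,0,0],-0.04],[[0,0,0],-0.04],[[0,0,0],-0.04],[[0,0,0],0]]' >/dev/null; python3 s.py; done
```

```text
[ 0.5973 -0.1864  0.1559] 2.663 [ 1.6 -0.1  4.8] [ 0.254 -0.474  0.212] 0.016254069385721867
[ 0.5973 -0.1864  0.1559] 2.464 [ 1.4 -0.4  5.1] [ 0.052 -0.477  0.268] 0.015808570863837294
[ 0.5973 -0.1864  0.1559] 2.264 [ 1.9 -0.7  5.5] [ 0.026 -0.488  0.277] 0.015785139455164687
[ 0.5973 -0.1865  0.1559] 2.064 [ 0.7 -1.1  5.6] [-0.032 -0.531  0.279] 0.015536364274026424
```

```bash
for i in 1 2 3 4; do python3 -m pendant '[[[0,0,0],-0.025],[[0,0,0],0]]' >/dev/null; python3 s.py; done
```

```text
[ 0.5973 -0.1865  0.1559] 2.04 [ 1.3 -0.9  4.4] [-0.082 -0.443  0.319] 0.015290566073108523
[ 0.5973 -0.1865  0.1559] 2.015 [ 1.3 -0.5  5.3] [-0.04  -0.469  0.345] 0.015767380054436557
[ 0.5973 -0.1865  0.1559] 1.99 [ 2.1 -0.1  4.8] [-0.036 -0.435  0.282] 0.015580554166022963
[ 0.5973 -0.1865  0.1559] 1.965 [ 1.1 -0.4  6.9] [-0.042 -0.478  0.349] 0.015965807212180622
```

```bash
for i in 1 2 3; do python3 -m pendant '[[[0,0,0],-0.02],[[0,0,0],0]]' >/dev/null; python3 s.py; done
```

```text
[ 0.5973 -0.1865  0.1559] 1.945 [ 2.  -0.5  4.7] [-0.125 -0.433  0.367] 0.01552880031618505
[ 0.5973 -0.1865  0.1559] 1.925 [ 1.3 -1.1  4.8] [-0.072 -0.448  0.287] 0.015750334457877685
[ 0.5972 -0.1866  0.1559] 1.905 [ 1.1 -0.9  6.2] [-0.151 -0.411  0.38 ] 0.015432253764105869
```

```bash
for i in 1 2 3; do python3 -m pendant '[[[0,0,0],-0.02],[[0,0,0],0]]' >/dev/null; python3 s.py; done
```

```text
[ 0.5972 -0.1866  0.1559] 1.885 [ 0.7 -1.   5.1] [-0.092 -0.382  0.36 ] 0.01572479358474666
[ 0.5972 -0.1866  0.1559] 1.865 [ 1.1 -2.2  4.6] [-0.105 -0.4    0.347] 0.015709033750887412
[ 0.5973 -0.1865  0.1559] 1.845 [ 0.4 -1.4  5.2] [-0.162 -0.414  0.393] 0.015412332571149504
```

```bash
for i in 1 2 3 4; do python3 -m pendant '[[[0,0,0],-0.015],[[0,0,0],0]]' >/dev/null; python3 s.py; done
```

```text
[ 0.5973 -0.1866  0.1559] 1.83 [ 0.9 -0.4  5.7] [-0.17  -0.446  0.325] 0.01568460679470861
[ 0.5973 -0.1865  0.1559] 1.815 [ 1.2 -1.9  6.3] [-0.129 -0.423  0.334] 0.015628985791273694
[ 0.5973 -0.1866  0.156 ] 1.8 [ 0.5 -0.5  4.8] [-0.158 -0.4    0.462] 0.01590546390937281
[ 0.5972 -0.1866  0.1559] 1.786 [ 0.6 -1.1  4.6] [-0.234 -0.409  0.65 ] 0.015679480224031494
```

```bash
python3 -m pendant '[[[0,0,0],0],[[0,0,0],0],[[0,0,0],0],[[0,0,0],0]]' >/dev/null; python3 s.py; python3 -m pendant '[[[0,0,0.02],0.02],[[0,0,0.03],0.02],[[0,0,0],0],[[0,0,0],0]]' >/dev/null; python3 s.py
python3 -m pendant '[[[0,0,0],0],[[0,0,0],0],[[0,0,0],0],[[0,0,0],0],[[0,0,0],0],[[0,0,0],0],[[0,0,0],0],[[0,0,0],0],[[0,0,0],0],[[0,0,0],0],[[0,0,0],0],[[0,0,0],0]]' 1; python3 s.py
```

```text
[ 0.5972 -0.1866  0.1559] 1.786 [-0.3 -1.1  5.7] [-0.269 -0.462  0.635] 0.015735071165725242
[ 0.5971 -0.1865  0.156 ] 1.825 [ 3.1 -0.9  5.4] [-0.235 -0.816 -0.03 ] 0.01572761077837809
time_s: 20.4
ee_pos: [0.5967, -0.1863, 0.1556]
eef_rot: [-3.142, 0.0, 1.825]
force: [-0.1, -0.0, -0.1]
grip_width: 0.0921
grip_force: 0.0
[ 0.5967 -0.1863  0.1556] 1.825 [-0.1 -0.  -0.1] [ 0.001 -0.087 -0.008] 0.09205155630840373
```

```bash
python3 -m pendant '[[[0,0,0],0],[[0,0,0.4],0],[[0,0,0.8],0],[[0,0,1.2],0],[[0,0,1.5],0],[[0,0,1.5],0],[[0,0,1.5],0],[[0,0,1.5],0],[[0,0,1.5],0],[[0,0,1],0],[[0,0,0],0],[[0,0,0],0]]' >/dev/null; python3 s.py
python3 - <<'E'
from h import *
c=shot('wrist','w4.png');b=shot('scene','s4.png')
w=cv2.imread('pics/w4.png');s=cv2.imread('pics/s4.png')
im=np.zeros((500,800,3),np.uint8);im[:400,:400]=w[:,120:520]
im[:480,410:800]=cv2.resize(s[80:240,220:350],(390,480),interpolation=cv2.INTER_CUBIC)
cv2.imwrite('pics/m4.png',im)
for z in(.1,.184):
  q=proj(b,(.5968,-.1858,z));print(proj(c,(.5968,-.1858,z))-[120,0],(q-[220,80])*3+[410,0])
E
```

```text
[ 0.5968 -0.1863  0.265 ] 1.825 [-0.6  0.3 -0.4] [-0.049 -0.081  0.   ] 0.09408376276618388
[197.33632472 180.29144621] [609.95748606 327.42182468]
[197.28501436 202.31542039] [608.01088879 256.30473946]
```

View pics/m4.png

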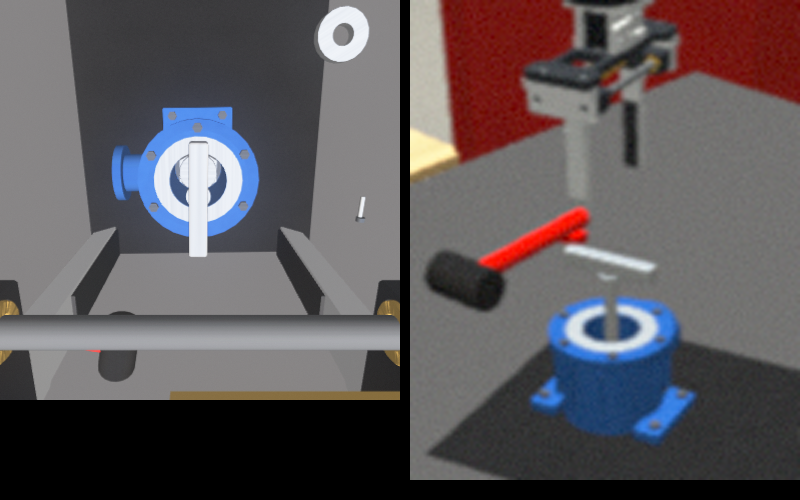

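The wrench stands upright in the bore, with its bar centre at panel px (198,199), as expected for a seated wrench. The gripper is clear.

```bash
python3 -c "
from station import ctrl;print(ctrl.hand_in())"
```

```text
the job is handed in; nothing more can be done
None
```

I handed the job in at about 21 s of robot time: the socket dropped over the nut to the bore floor, I turned it clockwise until the twist rose to about 0.3 N m above the drag (the stop), and the wrench stands upright and released; no verdict was returned.

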